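# Hang the wet board from the dish rack's rail with the S-hook

### The job

Take the S-hook off the rail on the front of the dish rack, hook its lower end through the hole in the handle of the small wooden board lying on the lunch box, and lift the board on the held hook. Then hang the hook over the rail again so that the board hangs free and still from it, handle up, to drip dry; leave the bowl, pitcher, fork and lunch box where they are.

Things in the scene. Friction and masses are not known exactly. Their poses are not given: they have to be found in the camera images.
- rack: Fixed two-tier chrome wire dish rack, 400 mm wide (its y), 240 mm deep (its x), side hoops 310 mm high. Origin on the counter under its centre; -x is its front, facing the robot. Upper basket rim 262 mm high, lower 105 mm. A shallow drip tray (rim 22 mm high) is pulled out below and reaches under the rail.
- rail_mid (a point): Middle of the rack's utensil rail: a straight round bar, 8 mm thick, level along the rack's y, its axis 285 mm above the counter and 55 mm in front of the upper basket; straight for 190 mm either way, free above, below and in front. Axes as the rack's (x into the rack, -x to the robot's side).
- hook_center (a point): Centre of the S-hook: stiff steel wire, 8 mm thick, bent to a flat S 116 mm long, 48 mm wide, 90 g. z up along it, x across it in the plane of the S, y square to that plane. At the start it hangs from the rail, x as the rack's, the rail 46 mm above this point. The straight shank slants through this point, from (x, z) = (-16, 22) to (16, -22) mm.
- hook_crown (a point): Top of the S-hook's upper bend (wire axis), (x, z) = (0, 54) mm from the hook's centre; 8 mm above the rail's axis when hung. Axes as the hook's. The upper bend is an arc of radius 20 mm about (0, 34), ending in the upper tip at (20, 26) behind the rail. To unhook: raise 35 to 40 mm while drawing about 15 mm to the robot, then draw away; to hang: the reverse.
- hook_grip (a point): Point of the S-hook's wire axis at (x, z) = (-20, 34) mm from its centre: the upright side of the upper bend, 20 mm in front of the rail. Fingers can close on it from above, along the hook's y, clear of the rail. Axes as the hook's.
- hook_bend (a point): Lowest point of the S-hook's lower bend (wire axis), (x, z) = (0, -54) mm from the hook's centre. Axes as the hook's. The lower bend is an arc of radius 20 mm about (0, -34), open upward, ending in the lower tip on the -x side.
- hook_tip (a point): Round end of the S-hook's lower tip, pointing up: (x, z) = (-20, -26) mm from the hook's centre; the wire ends 4 mm above this point. Axes as the hook's.
- board_center (a point): Centre of the small wooden paddle board, 160 mm long, 10 mm thick, about 130 g: body 112 long x 100 wide, handle 48 long x 40 wide at the +x end. Half-way along and half-way up. x along the board to the handle, z up out of its face. It lies flat on the lunch box, the handle jutting out past the box's side away from the robot.
- board_hole (a point): Centre of the round through hole, 20 mm across, in the board's handle, half-way through the thickness: 62 mm along x from the board's centre, 18 mm from the handle's end, at least 20 mm past the lunch box's lid, 75 mm above the counter, open from below. Axes as the board's.
- lunch_box: Closed plastic lunch box, lid 186 (its x) x 136 mm, 70 mm high, 600 g, flat lid; the board lies on it. Origin under its centre.
- bowl: Blue ceramic bowl, 136 mm across, 55 mm high, standing in the rack's upper basket. Origin under its centre.
- pitcher: Glass pitcher, 104 mm across, 190 mm high, handle on its +y side, standing on the counter. Origin under its centre.
- fork: Stainless steel fork, 195 mm long, lying on the counter, tines to its +x. Origin under its middle.
Not all that is in view belongs to the job. Leave any yellow look-alike of the part that bears hook_center alone.

How it is judged:
By the outcome, as a careful person would: the job done as asked, in the order asked, and still so for the second after the job is handed in, with the robot touching nothing.
It also fails if it takes over 72 s, if anything falls off the work surface, if the arm or the gripper's body presses on something with over 40 N, if the wrist force passes 120 N, or if a joint passes its speed limit or range.

### The arm

A 6-joint arm with a two-finger parallel gripper is mounted at the origin on the work surface. World frame = base frame: x ahead of the robot, y to its left, z up, the work surface at z = 0. Lengths are in m, angles in degrees, forces in N, time in s.
With the tool pointing down it reaches from about 0.4 to 0.825 m from the base axis. Payload 7 kg.
Tool frame: the origin (TCP) lies midway between the tips of the shut fingers; the grasp point (between the pads) lies 19 mm behind it; z points along the fingers, y is the line along which they close (so a half turn about z gives the same grasp; the last joint's range is limited). The gripper opens to 88 mm and grips with 3 to 60 N. Pads are 19 mm wide; open, the fingers measure 130 mm over their backs; the gripper's body (78 mm by 193 mm) begins 47 mm behind the grasp point.
Start: joints at [-51.217, 20.546, 0.682, 0, -70.136, -16.507], TCP at [0.256, -0.625, 0.227] pointing down, gripper open.
Joint ranges: [-176.03, 176.03], [-82.01, 121.73], [-58.28, 71.71], [-173.87, 95.51], [-174.79, -0.11], [-173.66, 173.66]. Speed limits (degrees/s): [136.94, 136.94, 172.46, 180, 180, 180].

### API

Orientations are given as [roll, pitch, yaw] about the fixed x, y, z axes, in that order (R = Rz(yaw) Ry(pitch) Rx(roll)).
In Python, from plant import r, eyes, workorder gives the robot as it stands.
- The arm moves only by the tool step_arm, never from a script. Its argument "plan" is a list of rows, each a list of 5 numbers: the shift along the tool's x, y, z each as a share of 25 cm, from -1 to 1, then the turn about the tool's z as a share of 60 degrees, from -1 to 1, then the finger opening in mm, from 0 to 87.6. In form: [[x, y, z, turn, jaw], ...]. A call has 1 to 12 rows; each row is the pose to reach, as a shift and turn from the pose commanded when the call began, along the tool's axes at that moment; what a row does not reach only later rows make up. A row lasts 1/12 s, in which the tool goes at most 41.7 mm and 7.16 degrees, less where a joint would pass 70% of its speed; a pose out of reach is approached as far as the arm can. A call with a number of a shift or a turn outside -1 to 1 is refused whole. A call with a gripper value outside its range is refused whole. The fingers move at their own pace and stop on an object; "newtons" is the grip in N (left out, the last holds). Time passes only in rows, so rows that repeat a pose let the fingers close. It gives the time, the measured TCP pose, the force, the opening and the grip force at its end, in the units of the state.
- r.get_state(): the state, without advancing time (a new reading comes with each control period).
- eyes.capture(name): name is "side" or "top"; returns the picture (384x512x3 uint8, red, green, blue); there is no depth.
- eyes.camera_model(name): a dict with "fov_y" (degrees; the focal length in pixels is half the picture's height over the tangent of half this angle, whatever the lens; pixels are square), "cx", "cy" (the principal point, pixels), "world_to_cam" (4x4, takes a point from world to camera coordinates). Camera axes: x right, y up, looking along -z (the intrinsics and any distortion apply to the point x, -y, -z); pixel columns grow to the right and rows downward; lengths in m; the calibration is good to about 2 mm. A picture is of the moment at which its call begins. camera_model takes no time and is no camera call.
- workorder.close_job(): hands the job in; it is judged then, once.
The state is a dict: "time_s": time; "joints": joint angles; "qd": joint speeds; "joint_torque": joint torques, N m; "tcp_pos": TCP position; "eef_rot": TCP orientation; "contact_force": force on the tool from outside, world axes, zero at the start; "moment": the same for the moment, N m; "gripper_width": finger opening in m; "gripper_force": force on a finger pad.
Only numpy, scipy, OpenCV 4.12 (cv2) and the standard library are available. Lean on these libraries where they do the work, as an engineer would, in place of code of your own. Each camera call takes 0.05 s, during which the arm holds its last target. There are 200 camera calls.

## Working session

There is one attempt and no reset: what is moved stays moved. The work goes in short steps, Python scripts to look and compute and a tool call to move; the robot and the scene stay as the last step left them, time stands still between calls to the robot, and variables do not carry over. Pictures are saved under pics/ and viewed, at most 10 in all, crops included, and the job is handed in when it is done.

Besides the shell and the picture viewer there is one more tool, called by a JSON object that holds its "op" and its "data", one argument or row to a line. step_arm: Moves the arm, as the interface text tells. Its arguments: {"type":"object","properties":{"plan":{"type":"array"},"newtons":{"type":"number"}},"required":["plan"]}

```bash
mkdir -p pics; ls; python3 - <<'E'
from plant import r,eyes
import cv2
for n in("side","top"):
    im=eyes.capture(n); cv2.imwrite(f"pics/{n}0.png",cv2.resize(im[:,:,::-1],(800,600),interpolation=cv2.INTER_CUBIC)); print(n,eyes.camera_model(n))
s=r.get_state();print(s['time_s'],s['tcp_pos'],s['eef_rot'],s['gripper_width'])
E
```

```text
pics
side {'fov_y': 42.92801219542816, 'cx': 248.79646609584674, 'cy': 190.66787723050118, 'world_to_cam': array([[-0.9328263 , -0.36028807,  0.00525406,  0.53154701],
       [ 0.27313567, -0.69751819,  0.66246908, -0.23367029],
       [-0.23501491,  0.61940365,  0.74907083, -1.45702223],
       [ 0.        ,  0.        ,  0.        ,  1.        ]])}
top {'fov_y': 57.097204140240926, 'cx': 252.70422681101823, 'cy': 189.37246391657192, 'world_to_cam': array([[ 0.01229188, -0.99971516, -0.02045763,  0.0695481 ],
       [ 0.99623845,  0.01048892,  0.08601703, -0.56549918],
       [-0.08577795, -0.02143799,  0.99608361, -1.27384089],
       [ 0.        ,  0.        ,  0.        ,  1.        ]])}
0.1 [ 0.25570428 -0.62421511  0.22570795] [ 1.79913595e+02 -6.76677036e-03 -1.57727675e+02] 0.08741821214096386
```

View pics/side0.png

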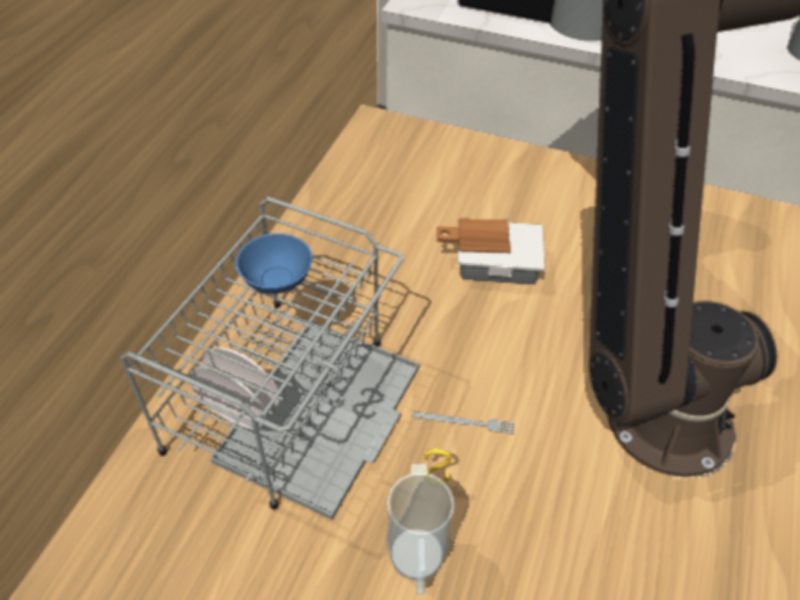

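View pics/top0.png

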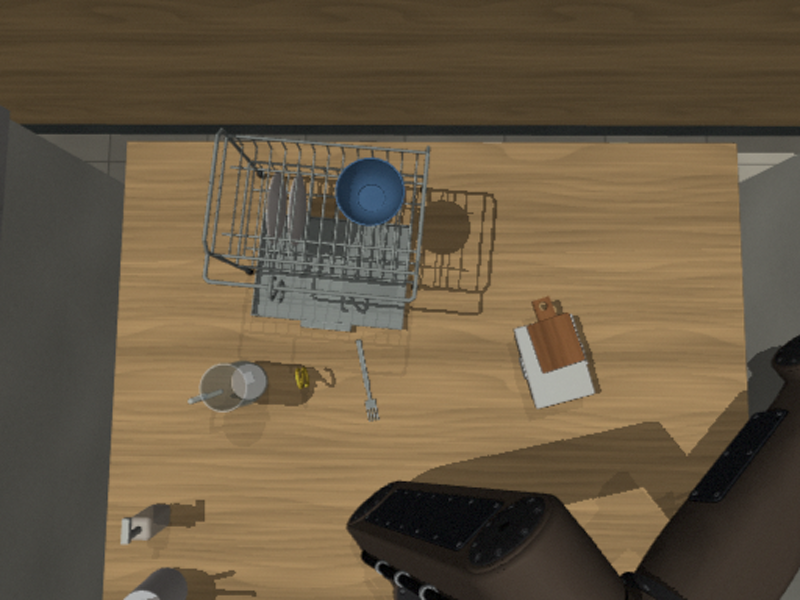

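Side: rack with rail at left, S-shape at (370,402) (may be shadow), board (475,235), yellow decoy (438,460). Top: rail from (205,283) to (415,300), S-shapes at (277,290) and (352,300), hole (544,306), yellow decoy (303,377). Zoom in to decide.

```bash
python3 - <<'E'
import cv2,numpy as np
from plant import eyes
a=eyes.capture("side")[:,:,::-1]; b=eyes.capture("top")[:,:,::-1]
A=cv2.resize(a[150:310,130:290],(400,400),interpolation=cv2.INTER_CUBIC)
B=cv2.resize(b[130:230,120:280],(640,400),interpolation=cv2.INTER_CUBIC)
cv2.imwrite("pics/c1.png",cv2.resize(a[160:310,90:290],(800,600),interpolation=cv2.INTER_CUBIC)); cv2.imwrite("pics/c2.png",cv2.resize(b[150:222,125:275],(800,384),interpolation=cv2.INTER_CUBIC))
E
```

```text
(no output)
```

View pics/c1.png

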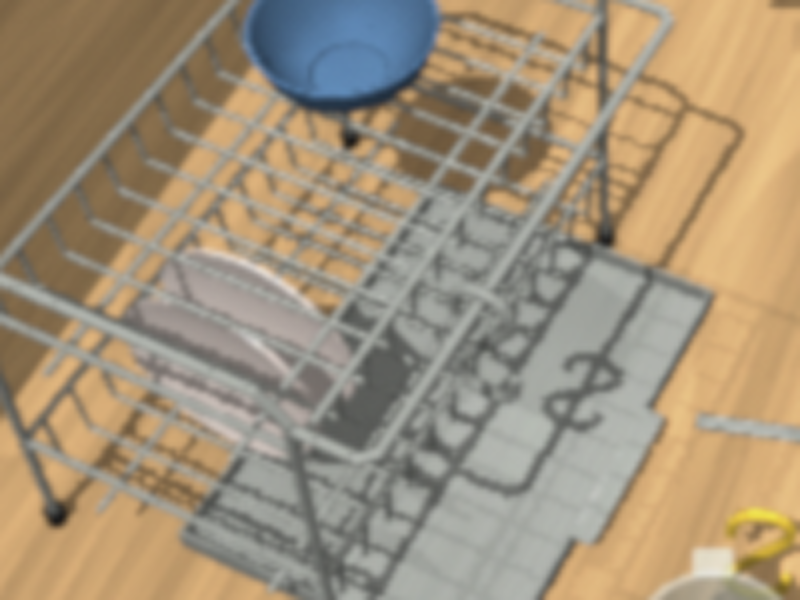

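View pics/c2.png

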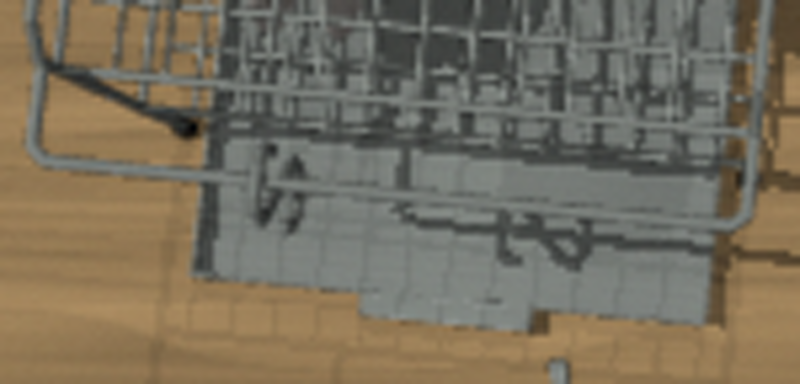

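```bash
cat > h.py <<'E'
import numpy as np
from plant import r,eyes
def ray(n,u,v):
    m=eyes.camera_model(n);f=192/np.tan(np.radians(m['fov_y']/2));W=m['world_to_cam'];R=W[:3,:3];t=W[:3,3]
    return -R.T@t, R.T@np.array([(u-m['cx'])/f,-(v-m['cy'])/f,-1])
def atz(n,u,v,z):
    c,d=ray(n,u,v);return c+d*(z-c[2])/d[2]
def tri(p,q):
    c1,d1=ray("side",*p);c2,d2=ray("top",*q)
    s=np.linalg.lstsq(np.c_[d1,-d2],c2-c1,rcond=None)[0]
    a,b=c1+d1*s[0],c2+d2*s[1];return (a+b)/2,np.linalg.norm(a-b)
def proj(n,p):
    m=eyes.camera_model(n);f=192/np.tan(np.radians(m['fov_y']/2));c=(m['world_to_cam']@np.r_[p,1])[:3]
    return m['cx']-f*c[0]/c[2], m['cy']+f*c[1]/c[2]
E
python3 - <<'E'
from h import *
import cv2
np.set_printoptions(precision=4,suppress=True)
T=lambda x,y:(125+x/5.333,150+y/5.333); S=lambda x,y:(90+x/4,160+y/4)
print("rail top",[atz("top",*T(*p),.285) for p in((60,162),(258,183),(735,225))])
print("rail side",[atz("side",*S(*p),.285) for p in((390,430),(478,306),(650,40))])
print("hook front side",tri(S(503,310),T(255,195)))
im=eyes.capture("top");hsv=cv2.cvtColor(im,cv2.COLOR_RGB2HSV)
sub=im[185:262,325:385].astype(int)
m=((sub[:,:,0]>1.6*sub[:,:,1])).astype(np.uint8)
n,l,st,ce=cv2.connectedComponentsWithStats(m);k=1+st[1:,4].argmax();print(st[k],ce[k])
m=(l==k).astype(np.uint8)
for y in range(0,30):print(''.join('#' if v else '.' for v in m[y]))
ctr=max(cv2.findContours(m,0,2)[0],key=len)
print("minrect",cv2.minAreaRect(ctr))
h=atz("top",348.2,195.8,.08);print("hole",h)
print("side hole",atz("side",447*.64,234*.64,.08))
E
```

```text
rail top [array([0.5654, 0.4164, 0.285 ]), array([0.5548, 0.3053, 0.285 ]), array([0.5343, 0.0406, 0.285 ])]
rail side [array([0.5642, 0.4098, 0.285 ]), array([0.5531, 0.3112, 0.285 ]), array([0.5356, 0.0648, 0.285 ])]
hook front side (array([0.544 , 0.3064, 0.2808]), np.float64(0.009397468859527679))Traceback (most recent call last):
  File "<stdin>", line 11, in <module>
ValueError: attempt to get argmax of an empty sequence
```

```bash
python3 - <<'E'
from h import *
import cv2
np.set_printoptions(precision=4,suppress=True)
im=eyes.capture("top")
print(im[220,357],im[196,348],im[194,348],im[215,330])
sub=im[185:245,325:385].astype(int)
m=((sub[:,:,2]*2.6<sub[:,:,0])).astype(np.uint8)
n,l,st,ce=cv2.connectedComponentsWithStats(m)
k=l[35,32];print(st[k],ce[k])
m=(l==k).astype(np.uint8)
for y in range(0,56):print(''.join('#' if v else '.' for v in m[y]))
E
```

```text
[117  80  48] [95 78 54] [147 120  82] [137 135 130]
[   0    0   60   60 3599] [29.5021 29.5007]
############################################################
############################################################
############################################################
############################################################
############################################################
############################################################
############################################################
############################################################
############################################################
############################################################
############################################################
############################################################
############################################################
############################################################
############################################################
############################################################
##########################
[... 1713 characters left out ...]
#############################
############################################################
############################################################
############################################################
############################################################
############################################################
############################################################
############################################################
############################################################
############################################################
############################################################
############################################################
```

```bash
python3 - <<'E'
import cv2,numpy as np
from plant import eyes
a=eyes.capture("side")[:,:,::-1]; b=eyes.capture("top")[:,:,::-1]
A=cv2.resize(a[130:190,275:355],(640,480),interpolation=cv2.INTER_CUBIC)[:, :400]
B=cv2.resize(b[185:265,325:385],(400,533),interpolation=cv2.INTER_CUBIC)
B=cv2.resize(b[185:260,328:378],(400,600),interpolation=cv2.INTER_CUBIC)
M=np.zeros((600,800,3),np.uint8);M[:,:400]=B;M[:480,400:]=A
cv2.imwrite("pics/c3.png",M)
E
```

```text
(no output)
```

View pics/c3.png

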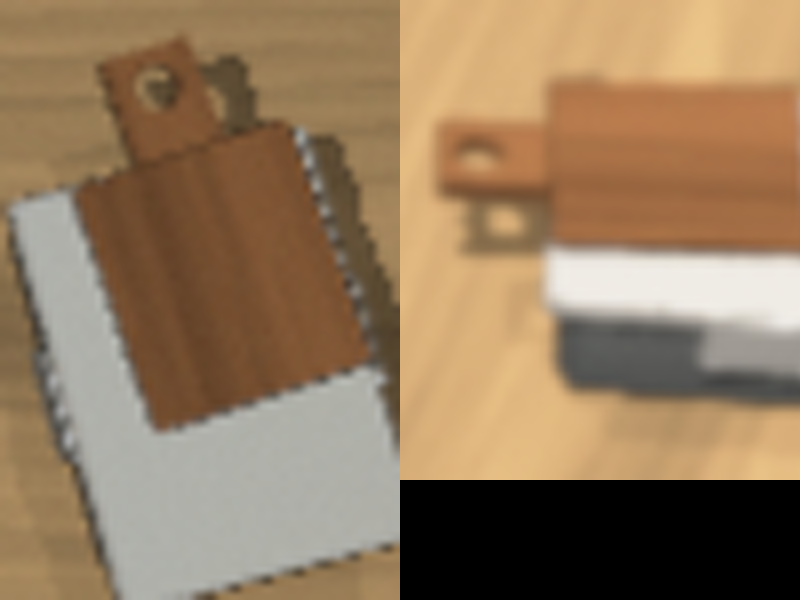

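Top half: body corners (75,188),(285,122),(372,360),(158,432), hole at (156,86) in the crop; side half: hole at (80,150) in its part.
Candidates for the hook: grey S on the rail (top0 173,184 native) versus yellow S at the pitcher (top0 view 303,377) versus hook shadow (352,300). The grey one on the rail is chosen, as c1 confirms.

```bash
python3 - <<'E'
from h import *
np.set_printoptions(precision=4,suppress=True)
T=lambda x,y,z=.08:atz("top",328+x/8,185+y/8,z)
c=[T(*p) for p in((75,188),(285,122),(372,360),(158,432))]
xd=(c[0]+c[1]-c[2]-c[3])/2; print("len",np.linalg.norm(xd),"wid",np.linalg.norm(c[0]-c[1]),"yaw",np.degrees(np.arctan2(xd[1],xd[0])))
e=(T(98,65)+T(185,38))/2; bc=sum(c)/4; u=xd/np.linalg.norm(xd)
print("body c",bc,"hole from body",bc+u*86,"end-18",e-18e-3*u,"hole px",T(156,86,.076),"side",atz("side",275+80/8,130+150/8,.076))
y=(e-bc);print("yaw2",np.degrees(np.arctan2(y[1],y[0])))
s=r.get_state();print(s['time_s'],s['tcp_pos'],s['joints'])
E
```

```text
len 0.10983620703076992 wid 0.09623085074846852 yaw 18.811923960038232
body c [ 0.459  -0.2851  0.08  ] hole from body [81.865  27.4467  0.08  ] end-18 [ 0.5391 -0.2569  0.08  ] hole px [ 0.5413 -0.2582  0.076 ] side [ 0.5367 -0.2603  0.076 ]
yaw2 19.27641465001168
0.4 [ 0.2558 -0.6245  0.2264] [-51.2161  20.5538   0.6732  -0.0005 -70.1361 -16.5082]
```

```bash
cat >> h.py <<'E'
from scipy.spatial.transform import Rotation as Ro
def go(p,yaw=None):
    s=r.get_state();R=Ro.from_euler('xyz',s['eef_rot'],degrees=True)
    d=R.inv().apply(np.array(p)-s['tcp_pos'])
    t=0 if yaw is None else -((yaw-s['eef_rot'][2]+180)%360-180)
    print("t",round(s['time_s'],2),"shares",np.round(d/.25,4),"turn",round(t/60,4),"dist",np.round(np.linalg.norm(d),3))
E
python3 - <<'E'
from h import *
go([.30,-.40,.34],175.3); go([.533,.309,.34],175.3)
E
```

```text
t 0.4 shares [-0.504   0.7643 -0.4542] turn 0.4496 dist 0.255
t 0.4 shares [-2.4415  3.0353 -0.4537] turn 0.4496 dist 0.98
```

{"op": "step_arm", "data": {
  "plan": [
    [-0.8, 1, -0.454, 0.45, 87.6],
    [-0.8, 1, -0.454, 0.45, 87.6],
    [-0.8, 1, -0.454, 0.45, 87.6],
    [-0.8, 1, -0.454, 0.45, 87.6],
    [-0.8, 1, -0.454, 0.45, 87.6],
    [-0.8, 1, -0.454, 0.45, 87.6],
    [-0.8, 1, -0.454, 0.45, 87.6],
    [-0.8, 1, -0.454, 0.45, 87.6],
    [-0.8, 1, -0.454, 0.45, 87.6],
    [-0.8, 1, -0.454, 0.45, 87.6]
  ]
}}

```text
time_s: 1.23
tcp_pos: [0.3473, -0.3157, 0.342]
eef_rot: [-179.9, 0.2, 175.5]
contact_force: [0.1, -0.6, -0.2]
gripper_width: 0.0874
gripper_force: 0.0
```

```bash
python3 - <<'E'
from h import *
s=r.get_state();print(s['tcp_pos'],s['eef_rot'],s['joints'])
go([.52,.309,.34],175.3)
E
```

```text
[ 0.347257   -0.3156561   0.34203107] [-179.94334399    0.23494801  175.50621274] [-1.81473913e+01 -2.85969345e+00 -1.27439412e+01 -4.11079523e-04
 -7.98740700e+01 -7.63464407e+01]
t 1.23 shares [-0.493   2.5451  0.0076] turn 0.0034 dist 0.648
```

{"op": "step_arm", "data": {
  "plan": [
    [-0.25, 0.95, 0, 0, 87.6],
    [-0.25, 0.95, 0, 0, 87.6],
    [-0.25, 0.95, 0, 0, 87.6],
    [-0.25, 0.95, 0, 0, 87.6],
    [-0.25, 0.95, 0, 0, 87.6],
    [-0.25, 0.95, 0, 0, 87.6]
  ]
}}

```text
time_s: 1.73
tcp_pos: [0.4282, -0.0846, 0.3398]
eef_rot: [180.0, -0.0, 175.2]
contact_force: [1.2, -0.5, 0.2]
gripper_width: 0.0876
gripper_force: 0.0
```

{"op": "step_arm", "data": {
  "plan": [
    [-0.1, 0.95, 0, 0, 87.6],
    [-0.1, 0.95, 0, 0, 87.6],
    [-0.1, 0.95, 0, 0, 87.6],
    [-0.1, 0.95, 0, 0, 87.6],
    [-0.1, 0.95, 0, 0, 87.6],
    [-0.1, 0.95, 0, 0, 87.6],
    [-0.1, 0.95, 0, 0, 87.6]
  ]
}}

```text
time_s: 2.32
tcp_pos: [0.4737, 0.1524, 0.3383]
eef_rot: [-179.9, -0.1, 175.4]
contact_force: [-0.2, -0.3, 0.3]
gripper_width: 0.0877
gripper_force: 0.0
```

```bash
python3 - <<'E'
from h import *
import cv2
s=r.get_state();print(s['tcp_pos'],s['eef_rot'],s['joints'])
go([.52,.309,.34],175.3)
a=eyes.capture("side")[:,:,::-1]; b=eyes.capture("top")[:,:,::-1]
np.save("a.npy",a)
A=cv2.resize(a[190:280,160:260],(600,540),interpolation=cv2.INTER_CUBIC)
# red=rail/hook model predictions
cv2.imwrite("pics/c4.png",A)
for q in ([.555,.307,.285],[.535,.309,.273],[.555,.307,.185]): print(np.round(proj("side",q),1),(np.array(proj("side",q))-[160,190])*6)
E
```

```text
[0.47369018 0.15244119 0.33831414] [-1.79930086e+02 -1.01545685e-01  1.75409188e+02] [ 4.04914260e+01  3.91173257e-01 -1.00424550e+01 -2.29108154e-02
 -7.96875808e+01 -1.35078051e+02]
t 2.32 shares [-0.1345  0.639  -0.0078] turn 0.0018 dist 0.163
[209.5 235. ] [296.95587873 269.8561025 ]
[216.9 241. ] [341.68331664 305.72683103]
[211.6 258. ] [309.76683269 408.23797428]
```

View pics/c4.png

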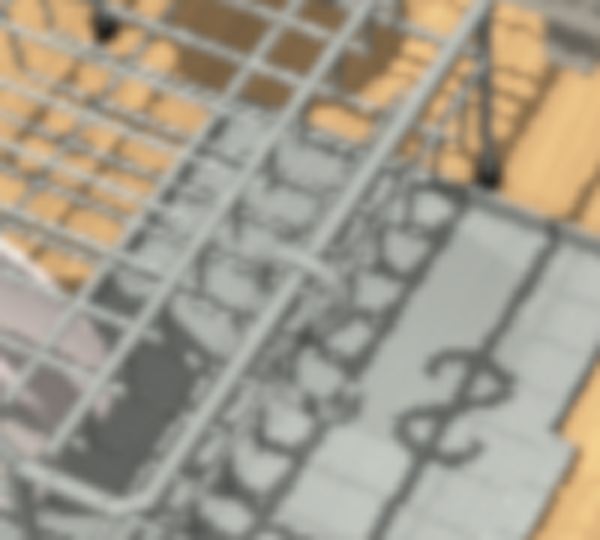

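```bash
python3 - <<'E'
from h import *
print(atz("side",160+303/6,190+258/6,.297),atz("side",160+334/6,190+280/6,.28),atz("top",125+256/5.333,150+182/5.333,.297))
for q in ([.5555,.305,.297],[.5315,.307,.28]): print((np.array(proj("side",q))-[160,190])*6)
print([np.round(atz("side",160+x/6,190+y/6,.285),4) for x,y in((175,460),(400,130))])
go([.533,.3065,.34],175.3)
E
```

```text
[0.55092293 0.30857526 0.297     ] [0.54071207 0.30292544 0.28      ] [0.55419346 0.30345106 0.297     ]
[296.21575262 247.96309015]
[350.87287834 294.3762404 ]
[array([0.5616, 0.4063, 0.285 ]), array([0.5445, 0.2248, 0.285 ])]
t 2.42 shares [-0.1889  0.6471 -0.0063] turn 0.0008 dist 0.169
```

{"op": "step_arm", "data": {
  "plan": [
    [-0.189, 0.647, 0, 0, 87.6],
    [-0.189, 0.647, 0, 0, 87.6],
    [-0.189, 0.647, 0, 0, 87.6],
    [-0.189, 0.647, 0, 0, 87.6],
    [-0.189, 0.647, 0, 0, 87.6],
    [-0.189, 0.647, 0, 0, 87.6],
    [-0.189, 0.647, 0.1, 0, 87.6],
    [-0.189, 0.647, 0.1, 0, 87.6]
  ]
}}

```text
time_s: 3.08
tcp_pos: [0.5318, 0.3035, 0.3114]
eef_rot: [-179.8, -0.2, 175.2]
contact_force: [-0.7, -0.8, -1.8]
gripper_width: 0.0877
gripper_force: 0.0
```

```bash
python3 - <<'E'
from h import *
go([.5325,.3065,.254],175.3)
E
```

```text
t 3.08 shares [-0.0029  0.0128  0.2297] turn -0.0022 dist 0.058
```

{"op": "step_arm", "data": {
  "plan": [
    [0, 0.01, 0.06, 0, 87.6],
    [0, 0.01, 0.12, 0, 87.6],
    [0, 0.01, 0.18, 0, 87.6],
    [0, 0.01, 0.23, 0, 87.6],
    [0, 0.01, 0.23, 0, 87.6],
    [0, 0.01, 0.23, 0, 60]
  ]
}}

```text
time_s: 3.58
tcp_pos: [0.5333, 0.307, 0.2584]
eef_rot: [-180.0, 0.0, 175.2]
contact_force: [-0.0, 1.0, 1.0]
gripper_width: 0.0849
gripper_force: 0.0
```

{"op": "step_arm", "data": {
  "plan": [
    [0, 0, 0, 0, 40],
    [0, 0, 0, 0, 25],
    [0, 0, 0, 0, 15],
    [0, 0, 0, 0, 10],
    [0, 0, 0, 0, 0],
    [0, 0, 0, 0, 0],
    [0, 0, 0, 0, 0],
    [0, 0, 0, 0, 0],
    [0, 0, 0, 0, 0],
    [0, 0, 0, 0, 0],
    [0, 0, 0, 0, 0]
  ],
  "newtons": 50
}}

```text
time_s: 4.5
tcp_pos: [0.5331, 0.3085, 0.2575]
eef_rot: [-180.0, -0.0, 175.3]
contact_force: [-0.3, -1.3, -0.2]
gripper_width: 0.0131
gripper_force: 0.0
```

```bash
python3 - <<'E'
from h import *
s=r.get_state();print(s['tcp_pos'],s['gripper_width'],s['gripper_force'],s['contact_force'])
E
```

```text
[0.5330913  0.30854538 0.25752193] 0.013097820177792709 0.0 [-0.34067081 -1.2979629  -0.24438018]
```

{"op": "step_arm", "data": {
  "plan": [
    [0, 0, 0, 0, 0],
    [0, 0, 0, 0, 0],
    [0, 0, 0, 0, 0],
    [0, 0, 0, 0, 0],
    [0, 0, 0, 0, 0]
  ],
  "newtons": 50
}}

```text
time_s: 4.92
tcp_pos: [0.5331, 0.3085, 0.2575]
eef_rot: [-180.0, -0.0, 175.3]
contact_force: [0.1, -0.3, -0.7]
gripper_width: 0.007
gripper_force: 50.0
```

{"op": "step_arm", "data": {
  "plan": [
    [0.02, 0, -0.05, 0, 0],
    [0.04, 0, -0.1, 0, 0],
    [0.06, 0, -0.15, 0, 0],
    [0.06, 0, -0.155, 0, 0],
    [0.12, 0, -0.16, 0, 0],
    [0.22, 0, -0.16, 0, 0],
    [0.32, 0, -0.16, 0, 0],
    [0.32, 0, -0.2, 0, 0],
    [0.32, 0, -0.2, 0, 0]
  ]
}}

```text
time_s: 5.67
tcp_pos: [0.4527, 0.3156, 0.31]
eef_rot: [179.8, 0.1, 175.4]
contact_force: [0.3, -0.4, -0.5]
gripper_width: 0.0069
gripper_force: 50.0
```

```bash
python3 - <<'E'
from h import *
import cv2
s=r.get_state();print(s['tcp_pos'],s['gripper_width'],s['gripper_force'],s['joints'])
a=eyes.capture("side")[:,:,::-1]
p=s['tcp_pos'];u,v=map(int,proj("side",p+[0,0,-.05]));print(u,v)
cv2.imwrite("pics/c5.png",cv2.resize(a[v-45:v+45,u-50:u+50],(600,540),interpolation=cv2.INTER_CUBIC))
E
```

```text
[0.45266238 0.31564621 0.30995829] 0.006909180927160709 49.974608486518264 [ 5.52527801e+01  6.24160261e+00 -7.35142079e+00  3.69059930e-02
 -7.62089776e+01 -1.49870391e+02]
247 256
```

View pics/c5.png

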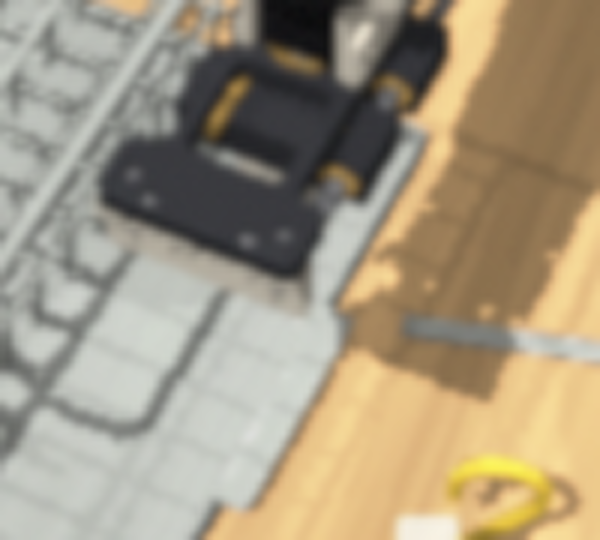

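{"op": "step_arm", "data": {
  "plan": [
    [0, -1, 0, 0, 0],
    [0, -1, 0, 0, 0],
    [0, -1, 0, 0, 0],
    [0, -1, 0, 0, 0],
    [0, -1, 0, 0, 0],
    [0, -1, 0, 0, 0],
    [0, -1, 0, 0, 0]
  ]
}}

```text
time_s: 6.3
tcp_pos: [0.4317, 0.0606, 0.3078]
eef_rot: [-180.0, 0.0, 175.0]
contact_force: [-1.2, 0.4, -1.5]
gripper_width: 0.007
gripper_force: 50.0
```

{"op": "step_arm", "data": {
  "plan": [
    [0, -0.16, 0, 0, 0],
    [0, -0.32, 0, -0.1, 0],
    [0, -0.48, 0, -0.2, 0],
    [0, -0.64, 0, -0.3, 0],
    [0, -0.8, 0, -0.395, 0],
    [0, -0.95, 0, -0.395, 0],
    [0, -0.95, 0, -0.395, 0]
  ]
}}

```text
time_s: 6.88
tcp_pos: [0.4125, -0.1748, 0.3072]
eef_rot: [-180.0, -0.1, -161.1]
contact_force: [-0.1, 0.7, -0.7]
gripper_width: 0.0066
gripper_force: 50.0
```

```bash
python3 - <<'E'
from h import *
go([.588,-.241,.25],-161)
s=r.get_state();print(s['tcp_pos'],s['eef_rot'],s['joints'],s['gripper_width'])
E
```

```text
t 6.88 shares [-0.5787 -0.4779  0.2285] turn -0.0016 dist 0.196
[ 0.4124661  -0.17480798  0.30721471] [-1.79973487e+02 -5.49156344e-02 -1.61097149e+02] [ 2.42032364e+00 -4.23994007e+00 -1.84285641e+01  4.22861585e-02
 -7.58565163e+01 -7.35278086e+01] 0.006578918632164747
```

{"op": "step_arm", "data": {
  "plan": [
    [-0.579, -0.478, 0.228, 0, 0],
    [-0.579, -0.478, 0.228, 0, 0],
    [-0.579, -0.478, 0.228, 0, 0],
    [-0.579, -0.478, 0.228, 0, 0],
    [-0.579, -0.478, 0.228, 0, 0],
    [-0.579, -0.478, 0.228, 0, 0],
    [-0.579, -0.478, 0.228, 0, 0]
  ]
}}

```text
time_s: 7.47
tcp_pos: [0.5894, -0.2375, 0.2473]
eef_rot: [179.9, -0.2, -161.1]
contact_force: [0.8, 0.2, -0.2]
gripper_width: 0.0068
gripper_force: 50.0
```

```bash
python3 - <<'E'
from h import *
import cv2
s=r.get_state();print(s['tcp_pos'],s['eef_rot'])
go([.588,-.241,.104],-161)
a=eyes.capture("side")[:,:,::-1]
b=eyes.capture("top")[:,:,::-1]
M=np.zeros((540,800,3),np.uint8)
p=s['tcp_pos']
u,v=map(int,proj("side",p+[-.02,0,-.06]));print(u,v)
M[:,:480]=cv2.resize(a[v-45:v+45,u-40:u+40],(480,540),interpolation=cv2.INTER_CUBIC)
u,v=map(int,proj("top",p+[-.03,0,0]));print(u,v)
M[:480,480:]=cv2.resize(b[v-40:v+40,u-26:u+27],(320,480),interpolation=cv2.INTER_CUBIC)
cv2.imwrite("pics/c6.png",M)
print(proj("side",p-[0,0,.04]),proj("side",p-[0,0,.0765]))
E
```

```text
[ 0.58943859 -0.237487    0.24730447] [ 179.88044135   -0.24588634 -161.11008528]
t 7.47 shares [ 0.0075 -0.0126  0.5732] turn -0.0018 dist 0.143
275 125
354 185
(np.float64(269.8248199362791), np.float64(119.81751897966002)) (np.float64(269.41075992880735), np.float64(128.32976090770453))
```

View pics/c6.png

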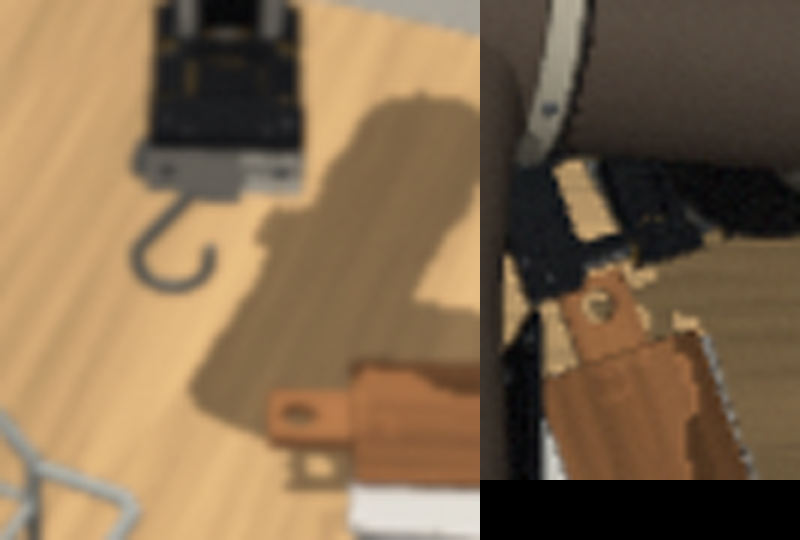

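```bash
python3 - <<'E'
from h import *
print("tip",atz("side",270,121.2,.203),"hole",atz("side",285,148.7,.08),atz("side",285,148.7,.075),"top hole",atz("top",354-26+(600-480)/6.04,185-40+305/6,.078))
go([.588,-.2415,.104],-161)
E
```

```text
tip [ 0.58815419 -0.2360498   0.203     ] hole [ 0.53566954 -0.25649075  0.08      ] [ 0.53703803 -0.26159422  0.075     ] top hole [ 0.5408951  -0.25903511  0.078     ]
t 7.57 shares [ 0.0078 -0.0168  0.5839] turn -0.0009 dist 0.146
```

{"op": "step_arm", "data": {
  "plan": [
    [0.015, -0.008, 0.15, 0, 0],
    [0.015, -0.008, 0.3, 0, 0],
    [0.015, -0.008, 0.42, 0, 0],
    [0.015, -0.008, 0.51, 0, 0],
    [0.015, -0.008, 0.565, 0, 0],
    [0.015, -0.008, 0.565, 0, 0],
    [0.015, -0.008, 0.565, 0, 0]
  ]
}}

```text
time_s: 8.15
tcp_pos: [0.5858, -0.2397, 0.1104]
eef_rot: [-180.0, 0.0, -161.0]
contact_force: [0.3, -0.0, -0.1]
gripper_width: 0.0069
gripper_force: 50.0
```

```bash
python3 - <<'E'
from h import *
s=r.get_state();print(s['tcp_pos'],s['eef_rot'],s['contact_force'])
go([.538+.003*.9455,-.2585+.003*.3256,.106],-161)
E
```

```text
[ 0.58580422 -0.23965228  0.11035968] [-1.79970932e+02  2.62045354e-02 -1.60994833e+02] [ 0.3182905  -0.00389597 -0.11862816]
t 8.15 shares [ 0.1934 -0.009   0.0174] turn 0.0001 dist 0.049
```

{"op": "step_arm", "data": {
  "plan": [
    [0, -0.009, 0.017, 0, 0],
    [0.05, -0.009, 0.017, 0, 0],
    [0.1, -0.009, 0.017, 0, 0],
    [0.15, -0.009, 0.017, 0, 0],
    [0.193, -0.009, 0.017, 0, 0],
    [0.193, -0.009, 0.017, 0, 0],
    [0.193, -0.009, 0.017, 0, 0]
  ]
}}

```text
time_s: 8.73
tcp_pos: [0.5405, -0.2581, 0.1058]
eef_rot: [-180.0, 0.1, -161.1]
contact_force: [0.3, -0.3, -0.5]
gripper_width: 0.0066
gripper_force: 50.0
```

```bash
python3 - <<'E'
from h import *
import cv2
s=r.get_state();print(s['tcp_pos'],s['contact_force'])
p=s['tcp_pos']
a=eyes.capture("side")[:,:,::-1]
u,v=map(int,proj("side",p+[-.01,0,-.03]));print(u,v)
cv2.imwrite("pics/c7.png",cv2.resize(a[v-30:v+30,u-35:u+35],(700,600),interpolation=cv2.INTER_CUBIC))
E
```

```text
[ 0.54054194 -0.25812047  0.10580787] [ 0.33964441 -0.29418866 -0.51957122]
286 149
```

View pics/c7.png

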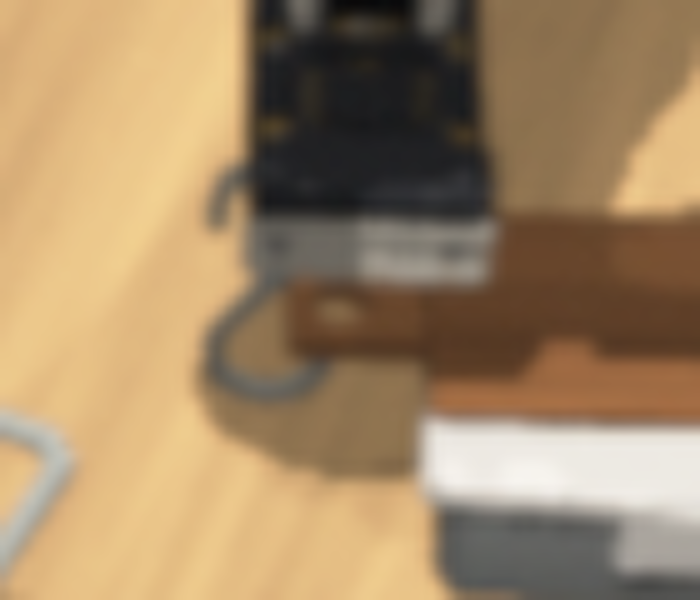

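```bash
python3 - <<'E'
from h import *
np.save("b0.npy",eyes.capture("side"));np.save("t0.npy",eyes.capture("top"))
E
```

{"op": "step_arm", "data": {
  "plan": [
    [0, 0, -0.016, 0, 0],
    [0, 0, -0.032, 0, 0],
    [0, 0, -0.048, 0, 0],
    [0, 0, -0.064, 0, 0],
    [0, 0, -0.08, 0, 0],
    [0, 0, -0.08, 0, 0],
    [0, 0, -0.08, 0, 0]
  ]
}}

```text
time_s: 9.47
tcp_pos: [0.5414, -0.2576, 0.1255]
eef_rot: [-180.0, 0.0, -161.0]
contact_force: [0.2, 0.1, -0.3]
gripper_width: 0.007
gripper_force: 50.0
```

```bash
python3 - <<'E'
from h import *
s=r.get_state();print(s['tcp_pos'],s['contact_force'])
a=eyes.capture("side").astype(int);b=np.load("b0.npy").astype(int)
# board body region in side native: x 292..325,y 141..161 ; handle 280..292, y 143..157
d=np.abs(a-b).sum(2)
print(d[140:162,275:325:1].max(0)); print(d[147:165,276:326].max(1))
for y in range(143,160):print(' '.join('%3d'%v for v in d[y,274:300]))
E
```

```text
[ 0.54139412 -0.25758225  0.12546529] [ 0.21210354  0.09672679 -0.25575104]
[179 151 111 102 106 124 135 146 153 154 151 161 185 216 217 237 257 265
 262 253 220 198 227 233 152 102 103  98  64  20  46  68  80  74  70  75
  95  95  89 101  99  97  95  80  59  62  76  76  79  73]
[118  64  63  44  63  80  95  89 103 100  63  62  22  51 151 193 176 176]
 30  56  48  39  54  50  51  51  50  53  53  53  51  47  49  48  45  42  45  74  86  58  58  77  93  86
 19   9  12  32  63  63  55  52  51  50  52  52  53  73 101  97  78  84  86 142 148  95  80 133 137  92
105  71  17  55  67  53  57  65  67  66  65  65  70 132 170 173 165 171 176 216 214 164 162 197 191 116
191 108  24  71  74  47  46  53  53  47  50  59  68 119 149 161 181 192 195 218 218 183 185 206 195 114
172  80  38  75  64  35  18  19   5  36  23  15  29  43  60  74  90 101 106 118 115  99 106 111 104  58
 49  32  64  62  35  14   7  10  24  45  35  11   4   8   8  10  17  20  22  25  26  24  22  28  20  11
 46  77  63  33   9   4   4   4  28  47  36  15   1  10   9   3   2   4   5   7   4   2   3   7   4   5
 69  72  33   8   
[... 321 characters left out ...]
   8  10  11  13  14   6   3   4   6   4   4   7   3   7   1   1   1   2   4
 61  61  63  65  61  41  13   8  17  14   5   5   6   4   5   3   5   1   2   9  25  28  30  31  31  28
  8  21  25  34  28  12  10  33  54  44  16   1   6   5   4   4   6   4   2  33  79 100 101 101 103 102
 45  24  18  15  18  27  42  60  65  49  14   2   7   6   5   3   2   3   2  34  74  92  94  96 100  95
 68  56  49  50  54  59  63  59  46  27   5   4   8   4   8   5   5   5   3  16  27  27  28  25  26  29
 56  54  58  59  62  60  47  29  15   5   3   7   6   5   6   5   5   6   3   2   1   2   3   3   3   1
 71  40  22  20  22  20  13   5   1   4   7   2   5   6   8   4   6   4   8   5   3   3   7   5   1   3
```

The tip is in the hole: the wire now shows in it (columns 282–284) and the handle has not moved. I'll lift along an arc that lets the board tilt without dragging the box.

{"op": "step_arm", "data": {
  "plan": [
    [0, 0, -0.026, 0, 0],
    [0, 0, -0.052, 0, 0],
    [0.004, 0, -0.1, 0, 0],
    [0.008, 0, -0.15, 0, 0],
    [0.02, 0, -0.2, 0, 0],
    [0.032, 0, -0.248, 0, 0],
    [0.05, 0, -0.292, 0, 0],
    [0.068, 0, -0.336, 0, 0],
    [0.094, 0, -0.376, 0, 0],
    [0.12, 0, -0.416, 0, 0],
    [0.12, 0, -0.416, 0, 0],
    [0.12, 0, -0.416, 0, 0]
  ]
}}

```text
time_s: 10.52
tcp_pos: [0.5128, -0.2676, 0.2298]
eef_rot: [-180.0, 0.1, -161.1]
contact_force: [-0.1, -0.8, -1.5]
gripper_width: 0.0071
gripper_force: 50.0
```

{"op": "step_arm", "data": {
  "plan": [
    [0.03, 0, -0.036, 0, 0],
    [0.064, 0, -0.072, 0, 0],
    [0.1, 0, -0.1, 0, 0],
    [0.136, 0, -0.128, 0, 0],
    [0.176, 0, -0.148, 0, 0],
    [0.216, 0, -0.168, 0, 0],
    [0.26, 0, -0.182, 0, 0],
    [0.304, 0, -0.196, 0, 0],
    [0.35, 0, -0.21, 0, 0],
    [0.38, 0, -0.24, 0, 0],
    [0.38, 0, -0.28, 0, 0],
    [0.38, 0, -0.32, 0, 0]
  ]
}}

```text
time_s: 11.52
tcp_pos: [0.4225, -0.2985, 0.3101]
eef_rot: [-180.0, 0.0, -161.1]
contact_force: [0.4, 0.1, -3.0]
gripper_width: 0.0072
gripper_force: 50.0
```

{"op": "step_arm", "data": {
  "plan": [
    [0, 0, -0.05, 0, 0],
    [0, 0, -0.1, 0, 0],
    [0, 0, -0.15, 0, 0],
    [0, 0, -0.2, 0, 0],
    [0, 0, -0.2, 0, 0],
    [0, 0, -0.2, 0, 0]
  ]
}}

```text
time_s: 12.02
tcp_pos: [0.4237, -0.2982, 0.3596]
eef_rot: [-180.0, 0.1, -161.0]
contact_force: [-0.2, -0.3, -3.2]
gripper_width: 0.0067
gripper_force: 50.0
```

```bash
python3 - <<'E'
from h import *
import cv2
s=r.get_state();print(s['tcp_pos'],s['contact_force'],s['moment'],s['joints'])
a=eyes.capture("side")[:,:,::-1];p=s['tcp_pos']
u,v=map(int,proj("side",p+[0,0,-.1]));print(u,v)
cv2.imwrite("pics/c8.png",cv2.resize(a[max(v-70,0):v+70,u-70:u+70],(700,700*(v+70-max(v-70,0))//140)));print(a[v,u])
np.save("l.npy",a)
# reddish-wood (board) pixel bbox
hsv=cv2.cvtColor(a,cv2.COLOR_BGR2HSV);m=((hsv[...,0]<13)&(hsv[...,1]>110)&(hsv[...,2]>50)).astype(np.uint8)
n,l,st,ce=cv2.connectedComponentsWithStats(m);print([(x.tolist(),np.round(c)) for x,c in zip(st[1:],ce[1:]) if x[4]>60])
print("expected board top/bottom",proj("side",p-[0,0,.06]),proj("side",p-[0,0,.21]))
E
```

```text
[ 0.423665   -0.29815307  0.35964578] [-0.16267241 -0.32555817 -3.22702245] [0.0217722  0.03421389 0.00688438] [-1.34129356e+01  2.03380103e+00 -5.68992135e+00 -8.56778451e-03
 -8.21959020e+01 -5.75935824e+01]
326 107
[115 165 206]
[]
expected board top/bottom (np.float64(327.77972110088115), np.float64(97.78187408820044)) (np.float64(322.09618418311726), np.float64(133.97280844815697))
```

```bash
python3 - <<'E'
from h import *
import cv2
def f(a):
    hsv=cv2.cvtColor(a,cv2.COLOR_BGR2HSV);m=((hsv[...,0]<14)&(hsv[...,1]>120)&(hsv[...,2]>40)).astype(np.uint8)
    n,l,st,ce=cv2.connectedComponentsWithStats(m);print([(x.tolist(),np.round(c).tolist()) for x,c in zip(st[1:],ce[1:]) if x[4]>25])
b=np.load("b0.npy");print(b[150,310]);f(np.ascontiguousarray(b[:,:,::-1]))
f(eyes.capture("side")[:,:,::-1].copy());f(np.load("t0.npy")[:,:,::-1].copy());f(eyes.capture("top")[:,:,::-1].copy())
E
```

```text
[94 63 40]
[([280, 141, 46, 20, 603], [308.0, 151.0])]
[([314, 97, 9, 47, 133], [317.0, 120.0])]
[([339, 205, 35, 33, 500], [355.0, 221.0])]
[]
```

The board hangs edge-on at side (314–323, 97–144), so it was picked up. Now I'll carry it gently back.

{"op": "step_arm", "data": {
  "plan": [
    [-0.01, 0.03, -0.03, 0.01, 0],
    [-0.04, 0.09, -0.07, 0.04, 0],
    [-0.08, 0.18, -0.12, 0.08, 0],
    [-0.12, 0.28, -0.17, 0.12, 0],
    [-0.16, 0.38, -0.21, 0.16, 0],
    [-0.2, 0.48, -0.24, 0.2, 0],
    [-0.24, 0.58, -0.24, 0.25, 0],
    [-0.28, 0.68, -0.24, 0.3, 0],
    [-0.32, 0.77, -0.24, 0.34, 0],
    [-0.36, 0.85, -0.24, 0.37, 0],
    [-0.39, 0.9, -0.24, 0.39, 0],
    [-0.4, 0.92, -0.24, 0.395, 0]
  ]
}}

```text
time_s: 13.17
tcp_pos: [0.4428, -0.0465, 0.4183]
eef_rot: [180.0, -0.1, 175.3]
contact_force: [0.2, -0.3, -2.0]
gripper_width: 0.0071
gripper_force: 50.0
```

```bash
python3 - <<'E'
from h import *
s=r.get_state();print(s['tcp_pos'],s['eef_rot'],s['joints'])
go([.48,.3085,.42],175.3)
print("pitcher",atz("top",148.5,246,.1),atz("top",160,243,.19))
E
```

```text
[ 0.44281112 -0.04645037  0.4183283 ] [ 1.79996632e+02 -5.79685682e-02  1.75320515e+02] [ 1.95033624e+01 -5.85441822e+00 -5.95370135e+00 -2.68190944e-02
 -8.99522187e+01 -1.14182815e+02]
t 13.17 shares [-0.0324  1.4272 -0.0066] turn 0.0003 dist 0.357
pitcher [0.35889202 0.43057346 0.1       ] [0.37582853 0.36582141 0.19      ]
```

{"op": "step_arm", "data": {
  "plan": [
    [0, 0.03, 0, 0, 0],
    [0, 0.1, 0, 0, 0],
    [0, 0.19, 0, 0, 0],
    [0, 0.29, 0, 0, 0],
    [0, 0.39, 0, 0, 0],
    [0, 0.49, 0, 0, 0],
    [0, 0.59, 0, 0, 0],
    [0, 0.69, 0, 0, 0],
    [0, 0.79, 0, 0, 0],
    [0, 0.88, 0, 0, 0]
  ]
}}

```text
time_s: 14.0
tcp_pos: [0.4609, 0.172, 0.4187]
eef_rot: [-180.0, -0.0, 175.3]
contact_force: [0.0, 0.5, -2.0]
gripper_width: 0.0069
gripper_force: 50.0
```

{"op": "step_arm", "data": {
  "plan": [
    [-0.01, 0.09, 0, 0, 0],
    [-0.02, 0.18, 0, 0, 0],
    [-0.03, 0.27, 0, 0, 0],
    [-0.03, 0.36, 0, 0, 0],
    [-0.03, 0.44, 0, 0, 0],
    [-0.03, 0.5, 0, 0, 0],
    [-0.03, 0.535, 0, 0, 0],
    [-0.03, 0.547, 0, 0, 0],
    [-0.03, 0.547, 0, 0, 0]
  ]
}}

```text
time_s: 14.75
tcp_pos: [0.4796, 0.3069, 0.4188]
eef_rot: [-180.0, -0.0, 175.3]
contact_force: [0.5, -0.7, -2.6]
gripper_width: 0.0068
gripper_force: 50.0
```

```bash
python3 - <<'E'
from h import *
s=r.get_state();print(s['tcp_pos'],s['eef_rot'],s['moment'])
go([.483,.3126,.298],175.3)
E
```

```text
[0.47963074 0.30692248 0.41876991] [-1.79967065e+02 -1.87928871e-02  1.75304533e+02] [ 0.01678349 -0.0108379   0.00956104]
t 14.75 shares [-0.0117  0.024   0.4831] turn 0.0001 dist 0.121
```

{"op": "step_arm", "data": {
  "plan": [
    [-0.012, 0.024, 0.03, 0, 0],
    [-0.012, 0.024, 0.08, 0, 0],
    [-0.012, 0.024, 0.15, 0, 0],
    [-0.012, 0.024, 0.22, 0, 0],
    [-0.012, 0.024, 0.29, 0, 0],
    [-0.012, 0.024, 0.36, 0, 0],
    [-0.012, 0.024, 0.42, 0, 0],
    [-0.012, 0.024, 0.46, 0, 0],
    [-0.012, 0.024, 0.478, 0, 0],
    [-0.012, 0.024, 0.478, 0, 0],
    [-0.012, 0.024, 0.478, 0, 0],
    [-0.012, 0.024, 0.478, 0, 0]
  ]
}}

```text
time_s: 15.75
tcp_pos: [0.4835, 0.3126, 0.3007]
eef_rot: [179.9, 0.1, 175.3]
contact_force: [0.1, -1.2, -3.3]
gripper_width: 0.0071
gripper_force: 50.0
```

```bash
python3 - <<'E'
from h import *
import cv2
s=r.get_state();p=s['tcp_pos'];print(p,s['eef_rot'],s['contact_force'])
go([.5331-.015,.3085+.0012,.298],175.3)
a=eyes.capture("side")[:,:,::-1]
u,v=map(int,proj("side",p+[.02,0,-.05]));print(u,v)
cv2.imwrite("pics/c9.png",cv2.resize(a[v-50:v+60,u-60:u+60],(720,660)))
hsv=cv2.cvtColor(a.copy(),cv2.COLOR_BGR2HSV);m=((hsv[...,0]<14)&(hsv[...,1]>120)&(hsv[...,2]>40)).astype(np.uint8)
n,l,st,ce=cv2.connectedComponentsWithStats(m);print([(x.tolist(),np.round(c).tolist()) for x,c in zip(st[1:],ce[1:]) if x[4]>25])
print([np.round(proj("side",p+np.array(q)),0) for q in([.02,.045,-.1],[.02,-.055,-.1],[.02,.045,-.21],[.02,-.055,-.21])])
E
```

```text
[0.48354264 0.31262806 0.30068257] [1.79932616e+02 7.08855604e-02 1.75273908e+02] [ 0.07866864 -1.21198269 -3.25398217]
t 15.75 shares [-0.1387 -0.0003  0.0109] turn -0.0004 dist 0.035
228 251
[([221, 256, 19, 42, 390], [229.0, 275.0])]
[array([222., 277.]), array([237., 246.]), array([224., 299.]), array([238., 269.])]
```

{"op": "step_arm", "data": {
  "plan": [
    [-0.02, 0, 0, 0, 0],
    [-0.05, 0, 0, 0, 0],
    [-0.08, 0, 0, 0, 0],
    [-0.11, 0, 0, 0, 0],
    [-0.13, 0, 0, 0, 0],
    [-0.138, 0, 0, 0, 0],
    [-0.138, 0, 0, 0, 0],
    [-0.138, 0, 0, 0, 0]
  ]
}}

```text
time_s: 16.47
tcp_pos: [0.5175, 0.3095, 0.2993]
eef_rot: [-180.0, -0.0, 175.2]
contact_force: [-0.2, 0.7, -2.2]
gripper_width: 0.0068
gripper_force: 49.9
```

```bash
python3 - <<'E'
from h import *
s=r.get_state();print(s['tcp_pos'],s['contact_force'])
go([.5331,.3085,.2585],175.3)
E
```

```text
[0.51752503 0.30946826 0.29925496] [-0.1697663   0.67810682 -2.22864242]
t 16.47 shares [-0.0625  0.0014  0.163 ] turn -0.0008 dist 0.044
```

{"op": "step_arm", "data": {
  "plan": [
    [-0.01, 0, 0.02, 0, 0],
    [-0.02, 0, 0.045, 0, 0],
    [-0.03, 0, 0.07, 0, 0],
    [-0.04, 0, 0.095, 0, 0],
    [-0.05, 0, 0.12, 0, 0],
    [-0.06, 0, 0.14, 0, 0],
    [-0.062, 0, 0.155, 0, 0],
    [-0.062, 0, 0.16, 0, 0],
    [-0.062, 0, 0.16, 0, 0],
    [-0.062, 0, 0.16, 0, 0]
  ]
}}

```text
time_s: 17.3
tcp_pos: [0.533, 0.3084, 0.2598]
eef_rot: [180.0, 0.0, 175.3]
contact_force: [0.2, 0.8, -2.6]
gripper_width: 0.0073
gripper_force: 50.0
```

```bash
python3 - <<'E'
from h import *
for i in range(3):
    s=r.get_state();print(s['tcp_pos'],s['contact_force'],s['moment']); eyes.capture("side")
E
```

```text
[0.53304627 0.30843355 0.25980582] [ 0.15965965  0.77504926 -2.59508846] [0.06940974 0.01630569 0.02585492]
[0.53299846 0.30851166 0.25997086] [-0.98392681  0.04727651 -2.48811335] [ 0.05965947  0.08411452 -0.0012059 ]
[0.53297071 0.30849793 0.26001459] [ 0.07745173  0.54515991 -1.58723169] [-0.00078135  0.05935134 -0.01861885]
```

{"op": "step_arm", "data": {
  "plan": [
    [0, 0, 0.004, 0, 0],
    [0, 0, 0.008, 0, 0],
    [0, 0, 0.01, 0, 0],
    [0, 0, 0.01, 0, 0]
  ]
}}

```text
time_s: 17.78
tcp_pos: [0.533, 0.3083, 0.2574]
eef_rot: [180.0, 0.0, 175.3]
contact_force: [-1.2, -0.3, -0.5]
gripper_width: 0.0071
gripper_force: 50.0
```

```bash
python3 - <<'E'
from h import *
for i in range(3):
    s=r.get_state();print(s['tcp_pos'],s['contact_force'],s['moment']); eyes.capture("side")
E
```

```text
[0.53299229 0.30832981 0.25741018] [-1.23307547 -0.34275949 -0.4579767 ] [-0.17782508  0.21027512  0.0092565 ]
[0.5329979  0.30835995 0.25742581] [-0.66544748  0.73836949 -0.585182  ] [-0.1355193  0.2195708  0.0424333]
[0.53298523 0.30836666 0.25742029] [-0.1547302  -0.73409218  0.06738173] [-0.16057185  0.23195972  0.03641106]
```

{"op": "step_arm", "data": {
  "plan": [
    [0, 0, 0, 0, 9],
    [0, 0, 0, 0, 11],
    [0, 0, 0, 0, 14],
    [0, 0, 0, 0, 20],
    [0, 0, 0, 0, 30],
    [0, 0, 0, 0, 45],
    [0, 0, 0, 0, 60],
    [0, 0, 0, 0, 60],
    [0, 0, 0, 0, 60],
    [0, 0, 0, 0, 60],
    [0, 0, 0, 0, 60],
    [0, 0, 0, 0, 60]
  ],
  "newtons": 10
}}

```text
time_s: 18.93
tcp_pos: [0.5329, 0.3083, 0.2571]
eef_rot: [180.0, 0.0, 175.3]
contact_force: [-0.6, -0.8, 0.2]
gripper_width: 0.0596
gripper_force: 0.0
```

```bash
python3 - <<'E'
from h import *
s=r.get_state();print(s['tcp_pos'],s['contact_force'],s['gripper_width'])
E
```

```text
[0.53290445 0.30831947 0.25706081] [-0.60238206 -0.75662064  0.15621547] 0.05957588133989088
```

Raise 90 mm, draw back to the robot, then settle and look.

{"op": "step_arm", "data": {
  "plan": [
    [0, 0, -0.06, 0, 60],
    [0, 0, -0.12, 0, 60],
    [0, 0, -0.2, 0, 60],
    [0, 0, -0.28, 0, 60],
    [0, 0, -0.36, 0, 60],
    [0, 0, -0.44, 0, 60],
    [0.1, -0.1, -0.5, 0, 60],
    [0.2, -0.25, -0.5, 0, 60],
    [0.3, -0.4, -0.5, 0, 60],
    [0.4, -0.55, -0.5, 0, 60],
    [0.4, -0.7, -0.5, 0, 60],
    [0.4, -0.8, -0.5, 0, 60]
  ]
}}

```text
time_s: 19.93
tcp_pos: [0.4147, 0.115, 0.3831]
eef_rot: [179.9, 0.1, 175.4]
contact_force: [-0.2, 0.2, 1.1]
gripper_width: 0.0595
gripper_force: 0.0
```

{"op": "step_arm", "data": {
  "plan": [
    [0.1, -0.15, 0, 0, 60],
    [0.1, -0.3, 0, 0, 60],
    [0.1, -0.45, 0, 0, 60],
    [0.1, -0.6, 0, 0, 60],
    [0.1, -0.75, 0, 0, 60],
    [0.1, -0.9, 0, 0, 60],
    [0.1, -0.9, 0, 0, 60],
    [0.1, -0.9, 0, 0, 60],
    [0.1, -0.9, 0, 0, 60],
    [0.1, -0.9, 0, 0, 60],
    [0.1, -0.9, 0, 0, 60],
    [0.1, -0.9, 0, 0, 60]
  ]
}}

```text
time_s: 20.93
tcp_pos: [0.3736, -0.1039, 0.3821]
eef_rot: [180.0, 0.0, 175.4]
contact_force: [0.6, 0.9, -0.2]
gripper_width: 0.0601
gripper_force: 0.0
```

```bash
python3 - <<'E'
from h import *
import cv2
s=r.get_state();print(s['tcp_pos'],s['contact_force'])
fr=[eyes.capture("side").astype(int) for _ in range(6)]
print("motion",[np.abs(f-fr[0])[225:310,200:260].max() for f in fr])
a=fr[-1].astype(np.uint8)[:,:,::-1];b=eyes.capture("top")[:,:,::-1]
M=np.zeros((600,800,3),np.uint8)
M[:,:500]=cv2.resize(a[210:310,185:268],(500,600),interpolation=cv2.INTER_CUBIC)
M[:300,500:]=cv2.resize(b[160:210,150:200],(300,300),interpolation=cv2.INTER_CUBIC)
M[300:,500:]=cv2.resize(a[110:210,250:350],(300,300),interpolation=cv2.INTER_CUBIC)
cv2.imwrite("pics/c10.png",M)
E
```

```text
[ 0.37361745 -0.10387933  0.38205611] [ 0.60579158  0.88106335 -0.23140238]
motion [np.int64(0), np.int64(36), np.int64(88), np.int64(106), np.int64(116), np.int64(129)]
```

View pics/c10.png

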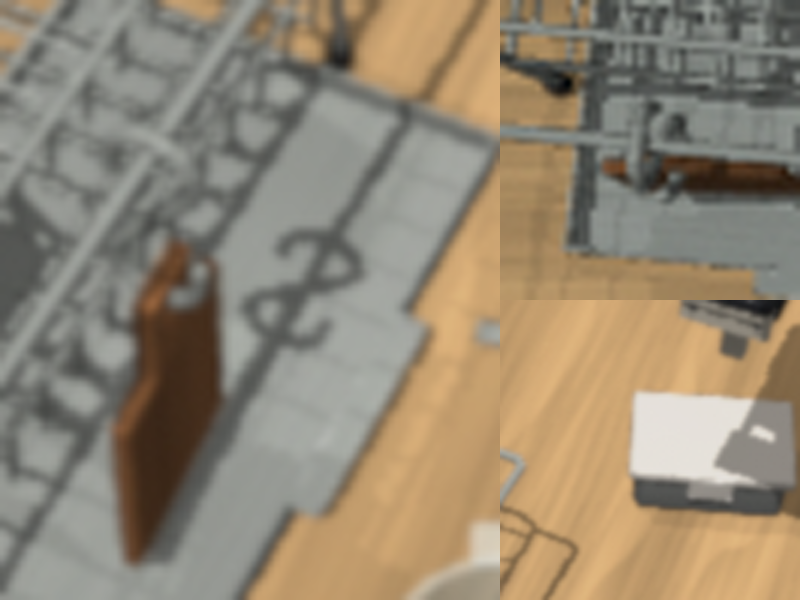

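The hook is over the rail with the board hanging handle up, and the lunch box is in place. The board is still swinging slightly, so I'll wait it out.

{"op": "step_arm", "data": {
  "plan": [
    [0, 0, 0, 0, 60],
    [0, 0, 0, 0, 60],
    [0, 0, 0, 0, 60],
    [0, 0, 0, 0, 60],
    [0, 0, 0, 0, 60],
    [0, 0, 0, 0, 60],
    [0, 0, 0, 0, 60],
    [0, 0, 0, 0, 60],
    [0, 0, 0, 0, 60],
    [0, 0, 0, 0, 60],
    [0, 0, 0, 0, 60],
    [0, 0, 0, 0, 60]
  ]
}}

```text
time_s: 22.28
tcp_pos: [0.3734, -0.1049, 0.382]
eef_rot: [180.0, 0.0, 175.3]
contact_force: [-0.4, 0.2, 0.3]
gripper_width: 0.06
gripper_force: 0.0
```

{"op": "step_arm", "data": {
  "plan": [
    [0, 0, 0, 0, 60],
    [0, 0, 0, 0, 60],
    [0, 0, 0, 0, 60],
    [0, 0, 0, 0, 60],
    [0, 0, 0, 0, 60],
    [0, 0, 0, 0, 60],
    [0, 0, 0, 0, 60],
    [0, 0, 0, 0, 60],
    [0, 0, 0, 0, 60],
    [0, 0, 0, 0, 60],
    [0, 0, 0, 0, 60],
    [0, 0, 0, 0, 60]
  ]
}}

```text
time_s: 23.28
tcp_pos: [0.3733, -0.105, 0.3821]
eef_rot: [-180.0, -0.0, 175.3]
contact_force: [-0.3, -0.4, 0.9]
gripper_width: 0.06
gripper_force: 0.0
```

{"op": "step_arm", "data": {
  "plan": [
    [0, 0, 0, 0, 60],
    [0, 0, 0, 0, 60],
    [0, 0, 0, 0, 60],
    [0, 0, 0, 0, 60],
    [0, 0, 0, 0, 60],
    [0, 0, 0, 0, 60],
    [0, 0, 0, 0, 60],
    [0, 0, 0, 0, 60],
    [0, 0, 0, 0, 60],
    [0, 0, 0, 0, 60],
    [0, 0, 0, 0, 60],
    [0, 0, 0, 0, 60]
  ]
}}

```text
time_s: 24.28
tcp_pos: [0.3733, -0.105, 0.3821]
eef_rot: [-180.0, 0.0, 175.3]
contact_force: [0.2, -0.7, 0.1]
gripper_width: 0.0603
gripper_force: 0.0
```

{"op": "step_arm", "data": {
  "plan": [
    [0, 0, 0, 0, 60],
    [0, 0, 0, 0, 60],
    [0, 0, 0, 0, 60],
    [0, 0, 0, 0, 60],
    [0, 0, 0, 0, 60],
    [0, 0, 0, 0, 60],
    [0, 0, 0, 0, 60],
    [0, 0, 0, 0, 60],
    [0, 0, 0, 0, 60],
    [0, 0, 0, 0, 60],
    [0, 0, 0, 0, 60],
    [0, 0, 0, 0, 60]
  ]
}}

```text
time_s: 25.28
tcp_pos: [0.3733, -0.105, 0.3821]
eef_rot: [180.0, -0.0, 175.3]
contact_force: [0.3, 0.5, 0.3]
gripper_width: 0.0598
gripper_force: 0.0
```

{"op": "step_arm", "data": {
  "plan": [
    [0, 0, 0, 0, 60],
    [0, 0, 0, 0, 60],
    [0, 0, 0, 0, 60],
    [0, 0, 0, 0, 60],
    [0, 0, 0, 0, 60],
    [0, 0, 0, 0, 60],
    [0, 0, 0, 0, 60],
    [0, 0, 0, 0, 60],
    [0, 0, 0, 0, 60],
    [0, 0, 0, 0, 60],
    [0, 0, 0, 0, 60],
    [0, 0, 0, 0, 60]
  ]
}}

```text
time_s: 26.28
tcp_pos: [0.3733, -0.1049, 0.3821]
eef_rot: [180.0, -0.0, 175.3]
contact_force: [0.2, 0.0, 0.2]
gripper_width: 0.0599
gripper_force: 0.0
```

```bash
cat >mo.py <<'E'
from h import *
import cv2
fr=[eyes.capture("side").astype(int) for _ in range(14)]
print(r.get_state()['time_s'],"motion",[int(np.abs(f-fr[0])[225:310,200:240].max()) for f in fr])
def c(a):
    hsv=cv2.cvtColor(a.astype(np.uint8),cv2.COLOR_RGB2HSV)[240:310,200:235];m=((hsv[...,0]<14)&(hsv[...,1]>120)&(hsv[...,2]>40))
    y,x=np.nonzero(m);return (round(x.mean()+200,2),round(y.mean()+240,2))
print([c(f) for f in fr])
E
python3 mo.py
```

```text
26.9833 motion [0, 2, 3, 3, 3, 3, 3, 3, 3, 3, 3, 3, 3, 3]
[(np.float64(212.77), np.float64(274.95)), (np.float64(212.72), np.float64(274.96)), (np.float64(212.74), np.float64(275.06)), (np.float64(212.72), np.float64(275.0)), (np.float64(212.74), np.float64(275.06)), (np.float64(212.75), np.float64(274.94)), (np.float64(212.74), np.float64(275.02)), (np.float64(212.84), np.float64(274.94)), (np.float64(212.8), np.float64(274.84)), (np.float64(212.67), np.float64(274.96)), (np.float64(212.77), np.float64(274.84)), (np.float64(212.79), np.float64(274.89)), (np.float64(212.74), np.float64(274.86)), (np.float64(212.76), np.float64(274.94))]
```

The board is now still, with no motion beyond camera noise over 0.7 s, so I'm handing in.

```bash
python3 -c "
from plant import workorder
print(workorder.close_job())"
```

```text
the job is handed in; nothing more can be done
None
```

The hook is back over the rail with the board hanging still from it, handle up. I handed the job in at about 27 s. The lunch box showed no shift in the final picture; I did not measure the bowl, pitcher and fork, but the arm stayed clear of them.

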